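Move the microscope lamp's battery from charger to lamp box

TASK

The battery for the microscope lamp is charged: pinch its two sprung side tabs together to free it, lift it straight out of the charger, and press it fully home into the socket of the lamp box so that both tabs spring out and lock it there, then let go. Go gently, by feel: a push or pull of more than 40 newtons between the battery and either socket breaks them. Leave the jar, the slide box and the dish where they are.

Things in the scene. Friction and masses are not known exactly. Their poses are not given: they have to be found in the camera images.
- battery: Black upright battery. Origin: centre of its underside; z up, y through its two tabs. Foot, up to 34 mm above the underside: 36 mm (x) by 41 mm (y), lower edges rounded 2 mm; above it a core 36 by 20 mm up to 70 mm. Two grey sprung tabs, one on each y side, stand beside the core. 0.13 to 0.20 kg. Same after half a turn about z.
- grip (a point): Point in the middle between the two tabs, 54 mm above the battery's underside. Each tab is a flat upright plate, 24 mm wide (x), from 13 to 66 mm above the underside; pinch it between 42 and 66 mm. Outer faces 41 mm apart when free, 31 mm when both are fully in (5 mm each; 2 N each to start, 6 N to hold in: a light pinch is enough).
- barbs (a point): Point in the middle between the two barbs, 20 mm above the battery's underside: low on each tab a barb sticks out 4 mm beyond its face; its flat shoulder at this height catches under the socket's lip unless the tab is pressed in at least 4 mm. It is sloped below, so it can also be snapped in.
- tab_left (a joint): Travel of the battery's +y tab: 0 = sprung out, 0.005 m = fully pressed in.
- tab_right (a joint): Travel of the battery's -y tab: 0 = sprung out, 0.005 m = fully pressed in.
- charger: White charger, fixed to the bench, 110 x 100 mm, top 38 mm high, with one black socket that holds the battery at the start. Origin: on the bench under the socket's centre; axes as the battery's in it. Rim 44 mm above the bench, mouth 38.4 mm (x) by 43 mm (y), lip 7 mm thick, floor (underside of the battery when home) 14 mm above the bench.
- lamp_box: Grey lamp power box, fixed to the bench, 110 mm wide (y), from 55 mm to -x to 130 mm to +x of its origin, top 40 mm high, a black dimmer dial and vent slots on its +x part. Origin: on the bench under the middle of the window that holds a black socket insert, with rim height, mouth and lip as the charger's and end walls (across x) 5 mm thick.
- window (a point): Middle of the lamp box's window, 44 mm above the bench (height of the insert's rim). The insert floats: its centre stands anywhere from -5 to +5 mm along the box's x from here, not measured: find it by feel or by eye. It is stiff: it shifts only under more than 12 N sideways. Along y it is centred.
- seat (a point): 14 mm above the bench under the middle of the window: height of the battery's underside when pressed home on the hard stop. A sprung plate meets the underside 5 mm above this and pushes back 2.5 N, 5 N at the stop, so a battery not locked is lifted again. Locked, its underside stands 0 to 3 mm above this.
- jar: Bystander: loose lidded jar, 56 mm across, 100 mm tall; origin centre of its underside.
- slide_box: Bystander: loose wooden slide box, 80 x 35 x 30 mm; origin centre of its underside.
- dish: Bystander: loose shallow glass dish, 80 mm across, 15 mm high; origin centre of its underside.
There are look-alikes about, which are no part of the job. Of the things that look like the battery, the larger one is meant. There is more than one size of the charger; the job needs the smaller.

How it is judged:
On the way, in this order (a step that is already met when the one before it is completed fails the run):
1. both tabs are pinched in while the battery is in the charger (value of joint each of tab_left, tab_right above 0.0035 m and horizontal distance between battery and charger below 0.006 m and z of battery in the frame of charger below 0.022 m), for 0.1 s.
2. the battery is lifted clear of the charger's rim (z of battery in the frame of charger above 0.046 m), for 0.1 s.
At the end, for the whole second after the job is handed in: The battery stands upright and square (0.1 rad) in the lamp box's socket (within 8 mm along x, 4 mm along y of the box's origin), its underside 11 to 18.5 mm above the bench, both tabs sprung out (pressed in less than 1.5 mm), so locked, at rest and let go (x of battery in the frame of lamp_box between -0.008 and 0.008 m and y of battery in the frame of lamp_box between -0.004 and 0.004 m and z of battery in the frame of lamp_box between 0.011 and 0.0185 m and angle between the x axis of battery and the x axis of lamp_box, either way round below 0.1 rad and angle between battery's own z axis and vertical below 0.1 rad and value of joint each of tab_left, tab_right below 0.0015 m and linear speed of battery below 0.02 m/s); the robot touches nothing.
It fails at once if more than 40 N between the battery and the charger (contact force between battery and charger above 40 N).
It fails at once if more than 40 N between the battery and the lamp box (contact force between battery and lamp_box above 40 N).
It fails at once if a bystander is moved more than 15 mm (distance of any of jar, slide_box, dish from where it was at the start of the episode above 0.015 m).
It also fails if it takes over 64 s, if anything falls off the work surface, if the arm or the gripper's body presses on something with over 40 N, if the wrist force passes 120 N, or if a joint passes its speed limit or range.

ROBOT

A 6-joint arm with a two-finger parallel gripper is mounted at the origin on the work surface. World frame = base frame: x ahead of the robot, y to its left, z up, the work surface at z = 0. Lengths are in m, angles in rad, forces in N, time in s.
With the tool pointing down it reaches from about 0.35 to 0.775 m from the base axis. Payload 5.5 kg.
Tool frame: the origin (TCP) lies on the centre line of the jaws, within the pads' length; the fingertips stand 17 mm ahead of it and the grasp point (between the pads) lies 2 mm behind it; z points along the fingers, y is the line along which they close (so a half turn about z gives the same grasp; the last joint's range is limited). The gripper opens to 85 mm and grips with 20 to 120 N. Pads are 22 mm wide; open, the fingers measure 114 mm over their backs; the gripper's body (76 mm by 85 mm) begins 54 mm behind the grasp point. The pads swing forward as they close: fully open they stand 13 mm farther back than shut.
Start: joints at [1.098, 0.313, 0.046, 1.304, 0, 1.431], TCP at [0.188, 0.543, 0.248] pointing down, gripper open.
Joint ranges: [-2.76, 2.76], [-0.86, 1.69], [-1.03, 1.26], [-2.2, 2.34], [-1.47, 1.5], [-3.14, 3.14]. Speed limits (rad/s): [2.57, 2.57, 3.14, 3.14, 3.14, 3.14].

INTERFACE

Orientations are given as a 3x3 rotation matrix whose columns are the frame's x, y, z axes.
In Python, from cell import r gives the robot as it stands.
- The arm moves only by the tool jog_arm, never from a script. Its argument "targets" is a list of rows, each a list of 7 numbers: the shift along the tool's x, y, z normalised to -1 to 1, where 1 is 0.15 m, then the turn, a rotation vector about the tool's x, y, z normalised to -1 to 1, where 1 is pi rad, then the opening in per cent of the stroke, from 0 (shut) to 100 (fully open). In form: [[tx, ty, tz, rx, ry, rz, grip], ...]. A call has 1 to 5 rows; each row is the pose to reach, as a shift and turn from the pose commanded when the call began, along the tool's axes at that moment, turning the shorter way round; what a row does not reach only later rows make up. A row lasts 1/12 s, in which the tool goes at most 41.7 mm and 7.16 degrees, less where a joint would pass 70% of its speed; a pose out of reach is approached as far as the arm can. A call with a number of a shift or a turn outside -1 to 1 is refused whole. A call with a gripper value outside its range is refused whole. The fingers move at their own pace and stop on an object; "newtons" is the grip in N (left out, the last holds). Time passes only in rows, so rows that repeat a pose let the fingers close. It gives the time, the measured TCP pose, the force, the opening and the grip force at its end, in the units of the state.
- r.sense(): the state, without advancing time (a new reading comes with each control period).
- r.grab_frame(name): name is "scene" or "side" or "wrist"; returns a dict with "img" (384x512x3 uint8, blue, green, red), "K" (3x3 intrinsics, pixels), "k1" (the pictures are not rectified: a ray, as slopes to the right and down, at radius r is drawn at 1 + k1 r^2 times it, then the intrinsics apply), "cam_to_world" (4x4, takes a point from camera to world coordinates); the wrist camera has in their place "hand_eye" (4x4, takes a point from camera to tool coordinates, whose origin is the TCP and whose axes are the flange's). Camera axes: x right, y down, z forward; pixel columns grow to the right and rows downward; lengths in m; the calibration is good to about 2 mm. A picture is of the moment at which its call begins: read the wrist's pose just before it. There is no depth.
- r.close_job(): hands the job in; it is judged then, once.
The state is a dict: "clock": time; "q": joint angles; "qvel": joint speeds; "joint_torque": joint torques, N m; "ee_pos": TCP position; "ee_rot": TCP orientation; "wrist_force": force on the tool from outside, world axes, zero at the start; "wrist_torque": the same for the moment, N m; "grip_width": opening from 0.0 (shut) to 1.0 (fully open); "finger_force": force on a finger pad.
Only numpy, scipy, OpenCV 4.12 (cv2) and the standard library are available. Lean on these libraries where they do the work, as an engineer would, in place of code of your own. Each camera call takes 0.05 s, during which the arm holds its last target. There are 200 camera calls.

## Working session

There is one attempt and no reset: what is moved stays moved. The work goes in short steps, Python scripts to look and compute and a tool call to move; the robot and the scene stay as the last step left them, time stands still between calls to the robot, and variables do not carry over. Pictures are saved under pics/ and viewed, at most 10 in all, crops included, and the job is handed in when it is done.

Besides the shell and the picture viewer there is one more tool, called as a command line: name --pt "numbers of a row" for each row, then --argument value for the rest. jog_arm: Moves the arm, as the interface text tells. Scaled input: -1 to 1 covers 0.15 m each way for a shift and pi rad each way for a turn. Its arguments: {"type":"object","properties":{"targets":{"type":"array"},"newtons":{"type":"number"}},"required":["targets"]}

```bash
mkdir -p pics; cat > h.py <<'E'
import numpy as np, cv2
from cell import r
def ray(f,px,cw):
    K=f["K"];u=np.array([[(px[0]-K[0][2])/K[0][0],(px[1]-K[1][2])/K[1][1]]])[0]
    s=u.copy()
    for _ in range(20): s=u/(1+f["k1"]*(s@s))
    d=cw[:3,:3]@np.array([s[0],s[1],1]); return cw[:3,3],d
def onz(f,px,z,cw=None):
    cw=np.array(f["cam_to_world"]) if cw is None else cw
    o,d=ray(f,px,cw); return o+d*(z-o[2])/d[2]
def proj(f,P,cw=None):
    cw=np.array(f["cam_to_world"]) if cw is None else cw
    p=np.linalg.inv(cw)@np.append(P,1);s=p[:2]/p[2];s=s*(1+f["k1"]*(s@s));K=np.array(f["K"])
    return K[:2,:2]@s+K[:2,2]
def wristcw(f,s):
    T=np.eye(4);T[:3,:3]=s["ee_rot"];T[:3,3]=s["ee_pos"];return T@np.array(f["hand_eye"])
E
python3 - <<'E'
from h import *
import pickle
s=r.sense();print(s)
for n in("scene","side","wrist"):
    f=r.grab_frame(n);pickle.dump((f,s),open(n+".pkl","wb"));cv2.imwrite(f"pics/{n}0.png",f["img"])
    print(n,f["K"],f["k1"],f.get("cam_to_world",f.get("hand_eye")))
a=cv2.imread("pics/scene0.png");b=cv2.imread("pics/side0.png")
E
```

```text
{'clock': 0.0, 'q': array([1.09838064e+00, 3.14017036e-01, 4.49769776e-02, 1.30359511e+00,
       2.02389250e-05, 1.43119129e+00]), 'qvel': array([-0.00107467,  0.00049142,  0.00063696,  0.00207734,  0.00038067,
       -0.00100181]), 'joint_torque': array([ 1.58782004e-04, -4.80631471e+01,  2.98530489e+01,  1.94057106e-02,
       -7.86257579e-05,  5.97878994e-06]), 'ee_pos': array([0.18763957, 0.54301633, 0.24739856]), 'ee_rot': array([[-9.45127712e-01,  3.26699979e-01, -8.54764494e-04],
       [ 3.26700981e-01,  9.45126350e-01, -1.62822330e-03],
       [ 2.75919928e-04, -1.81813136e-03, -9.99998309e-01]]), 'wrist_force': array([-0.83794511, -0.1817483 ,  0.29580222]), 'wrist_torque': array([ 0.05747506, -0.0117354 , -0.041134  ]), 'finger_force': 0.0, 'grip_width': 0.9967505980472561}
scene [[427.2401183    0.         255.52604814]
 [  0.         427.2401183  188.88951373]
 [  0.           0.           1.        ]] -0.04139448989549737 [[ 0.1380576   0.75638311 -0.639394    1.24475428]
 [ 0.99040198 -0.10975631  0.08400877 -0.14071515]
 [-0.00663471 -0.64485513 -0.76427602  0.82742218]
 [ 0.          0.          0.          1.        ]]
side [[353.36169516   0.         252.81570972]
 [  0.         353.36169516 188.558378  ]
 [  0.           0.           1.        ]] -0.10050593999597825 [[ 0.99390214 -0.06481757  0.0892033   0.55142244]
 [-0.11026068 -0.59200743  0.79835442 -0.66438455]
 [ 0.00106162 -0.80332178 -0.59554428  0.53895633]
 [ 0.          0.          0.          1.        ]]
wrist [[318.11594183   0.         260.7898461 ]
 [  0.         318.11594183 191.98945791]
 [  0.           0.           1.        ]] 0.005652617194423867 [[ 2.00210250e-04 -9.65132918e-01 -2.61760216e-01  6.65878572e-02]
 [ 9.99999865e-01  6.77581530e-05  5.15030898e-04  2.30423528e-03]
 [-4.79336885e-04 -2.61760284e-01  9.65132801e-01 -1.26276631e-01]
 [ 0.00000000e+00  0.00000000e+00  0.00000000e+00  1.00000000e+00]]
```

View pics/scene0.png

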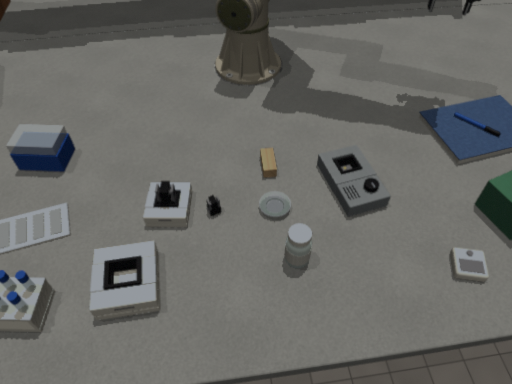

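View pics/side0.png

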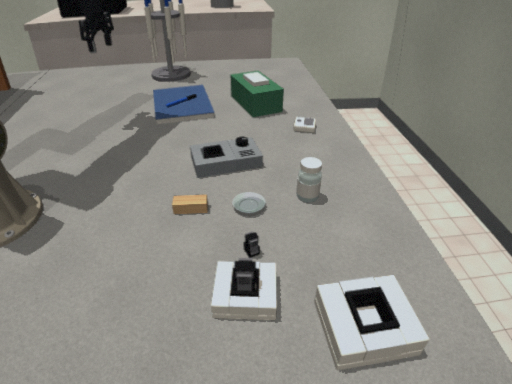

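Scene camera: the battery at (165,193) stands in the small white charger at (168,203). The look-alikes are a mini battery at (213,206) and a larger empty charger at (125,278). The lamp box is at (352,180), its window at (347,163). The battery in the small charger is the larger of the two, so it fits. I'll check this in an enlarged crop and measure.

```bash
python3 - <<'E'
from h import *
import pickle
fs=pickle.load(open("scene.pkl","rb"))[0];fd=pickle.load(open("side.pkl","rb"))[0]
for n,f,p in(("scene",fs,dict(bat=(165,183),ch=(168,198),win=(347,162),dial=(371,184),jar=(297,262),slide=(268,165),dish=(275,205))),("side",fd,dict(bat=(245,265),ch=(246,285),win=(213,152),dial=(242,141),jar=(310,192),slide=(190,205),dish=(249,205)))):
    for k,v in p.items():
        z=dict(bat=.084,ch=.038,win=.044,dial=.05).get(k,0.01);print(n,k,onz(f,v,z).round(3))
a=cv2.resize(fs["img"][170:235,135:235],(800,520),interpolation=cv2.INTER_CUBIC)
cv2.imwrite("pics/c1.png",cv2.resize(fs["img"][170:235,135:235],(400,260),interpolation=cv2.INTER_CUBIC))
t=np.hstack([cv2.resize(fs["img"][175:230,140:230],(400,244),interpolation=3),cv2.resize(fs["img"][140:220,310:400],(275,244),interpolation=3)])
b=np.hstack([cv2.resize(fd["img"][225:325,205:285],(272,340),interpolation=3),cv2.resize(fd["img"][125:185,180:275],(403,255),interpolation=3)[:, :403] if 0 else cv2.copyMakeBorder(cv2.resize(fd["img"][125:185,180:275],(403,255),interpolation=3),0,85,0,0,0)])
cv2.imwrite("pics/c1.png",np.vstack([t,b]))
E
```

```text
scene bat [ 0.575 -0.264  0.084]
scene ch [ 0.583 -0.264  0.038]
scene win [0.534 0.187 0.044]
scene dial [0.619 0.222 0.05 ]
scene jar [0.781 0.01  0.01 ]
scene slide [ 0.484 -0.007  0.01 ]
scene dish [ 0.618 -0.011  0.01 ]
side bat [ 0.583 -0.267  0.084]
side ch [ 0.583 -0.273  0.038]
side win [0.536 0.178 0.044]
side dial [0.619 0.22  0.05 ]
side jar [0.771 0.015 0.01 ]
side slide [ 0.475 -0.004  0.01 ]
side dish [ 0.614 -0.019  0.01 ]
```

View pics/c1.png

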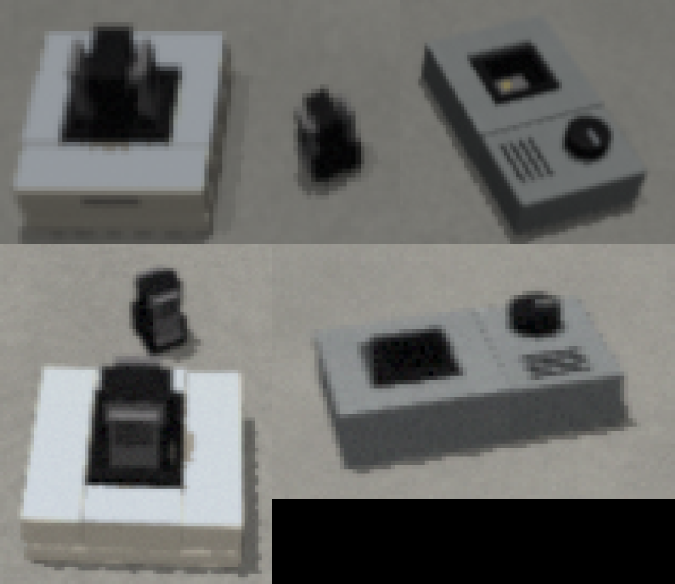

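The crop confirms it: the full-size battery with grey side tabs stands in the small charger, and the mini one lies beside it. The tabs face roughly world ±y. The lamp box window is empty, and the dial is towards its +x. Next is the wrist camera over the lamp box, then over the charger.

```bash
cat >> h.py <<'E'
def plan(pos,yaw_deg,s=None):
    """normalised shift/turn from the measured pose to tool-down at pos, socket x yaw"""
    from scipy.spatial.transform import Rotation as Ro
    s=s or r.sense();R=np.array(s["ee_rot"]);a=np.radians(yaw_deg);c,n=np.cos(a),np.sin(a)
    T=np.column_stack([(-c,-n,0),(-n,c,0),(0,0,-1)])
    print("t",s["clock"],"pos",s["ee_pos"].round(4),"F",s["wrist_force"].round(1),"w",round(s["grip_width"],3))
    print("shift",(R.T@(np.array(pos)-s["ee_pos"])/.15).round(3),"turn",(Ro.from_matrix(R.T@T).as_rotvec()/np.pi).round(3))
E
python3 -c "
from h import *
plan((.535,.183,.19),24)"
```

```text
t 0.15 pos [0.1877 0.5431 0.2476] F [ 0.7 -1.1 -0.1] w 1.002
shift [-2.973 -1.512  0.385] turn [-0.    -0.    -0.239]
```

jog_arm --pt "-0.99 -0.5 0 0 0 0 100" --pt "-0.99 -0.5 0 0 0 0 100" --pt "-0.99 -0.5 0 0 0 0 100" --pt "-0.99 -0.5 0 0 0 0 100" --pt "-0.99 -0.5 0 0 0 0 100"

```text
clock: 0.57
ee_pos: [0.3078, 0.4197, 0.248]
ee_rot: [[-0.943, 0.333, 0.001], [0.333, 0.943, -0.002], [-0.002, -0.002, -1.0]]
wrist_force: [0.6, 0.1, -0.8]
grip_width: 0.999
finger_force: 0.0
```

jog_arm --pt "-0.99 -0.5 0.1 0 0 0 100" --pt "-0.99 -0.5 0.1 0 0 0 100" --pt "-0.99 -0.5 0.1 0 0 0 100" --pt "-0.99 -0.5 0.1 0 0 0 100" --pt "-0.99 -0.5 0.1 0 0 0 100"

```text
clock: 0.98
ee_pos: [0.4237, 0.3002, 0.2322]
ee_rot: [[-0.943, 0.334, 0.001], [0.334, 0.943, -0.002], [-0.002, -0.002, -1.0]]
wrist_force: [0.6, 0.1, -0.4]
grip_width: 1.001
finger_force: 0.0
```

jog_arm --pt "-0.99 -0.5 0.29 0 0 -0.19 100" --pt "-0.99 -0.5 0.29 0 0 -0.19 100" --pt "-0.99 -0.5 0.29 0 0 -0.19 100" --pt "-0.99 -0.5 0.29 0 0 -0.19 100" --pt "-0.99 -0.5 0.29 0 0 -0.19 100"

```text
clock: 1.4
ee_pos: [0.5377, 0.1824, 0.1879]
ee_rot: [[-0.965, -0.264, -0.0], [-0.264, 0.965, -0.001], [0.001, -0.001, -1.0]]
wrist_force: [-0.1, 0.2, -0.5]
grip_width: 1.0
finger_force: 0.0
```

```bash
python3 -c "
from h import *
plan((.535,.183,.19),24)"
```

```text
t 1.4 pos [0.5377 0.1824 0.1879] F [-0.1  0.2 -0.5] w 1.0
shift [ 0.016  0.009 -0.014] turn [-0.    -0.    -0.048]
```

jog_arm --pt "0 0 0 0 0 -0.05 100" --pt "0 0 0 0 0 -0.05 100" --pt "0 0 0 0 0 -0.05 100"

```text
clock: 1.65
ee_pos: [0.5352, 0.1853, 0.1892]
ee_rot: [[-0.913, -0.409, -0.001], [-0.409, 0.913, 0.0], [0.001, 0.001, -1.0]]
wrist_force: [-0.4, 0.6, -0.0]
grip_width: 1.001
finger_force: 0.0
```

```bash
python3 - <<'E'
from h import *
import pickle
s=r.sense();f=r.grab_frame("wrist");pickle.dump((f,s),open("w_lamp.pkl","wb"));cv2.imwrite("pics/wl.png",f["img"])
cw=wristcw(f,s);print(s["ee_pos"],proj(f,(.535,.183,.044),cw),proj(f,(.619,.221,.05),cw))
E
```

```text
[0.53523733 0.18525861 0.18915632] [256.05903304 181.21558697] [256.704644   278.93808246]
```

View pics/wl.png

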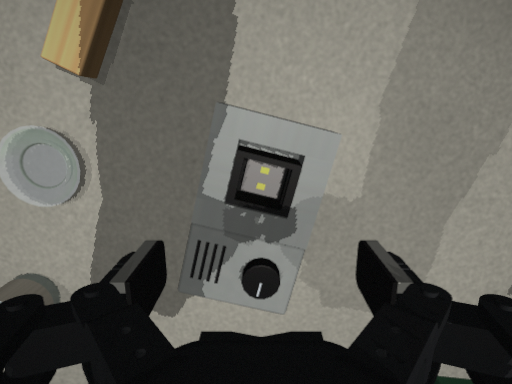

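The picture shows the insert's black frame around (265,180), the contact plate inside it, and the dial at (261,279). The box is turned a few degrees more than I assumed. I'll zoom in to get the edges.

```bash
python3 - <<'E'
from h import *
import pickle
f,s=pickle.load(open("w_lamp.pkl","rb"));cw=wristcw(f,s)
im=f["img"][90:330,165:355]
g=cv2.resize(im,None,fx=2.4,fy=2.4,interpolation=3)
cv2.imwrite("pics/wlz.png",cv2.convertScaleAbs(cv2.resize(f["img"][132:227,215:315],(800,760),interpolation=3)[:600],alpha=1.6,beta=10))
for n,p in dict(TL=(218,102),TR=(340,133),BL=(180,290),BR=(285,313)).items(): print(n,onz(f,p,.04,cw).round(4))
E
```

```text
TL [0.4869 0.1269 0.04  ]
TR [0.4679 0.2316 0.04  ]
BL [0.666  0.1597 0.04  ]
BR [0.6476 0.2645 0.04  ]
```

View pics/wlz.png

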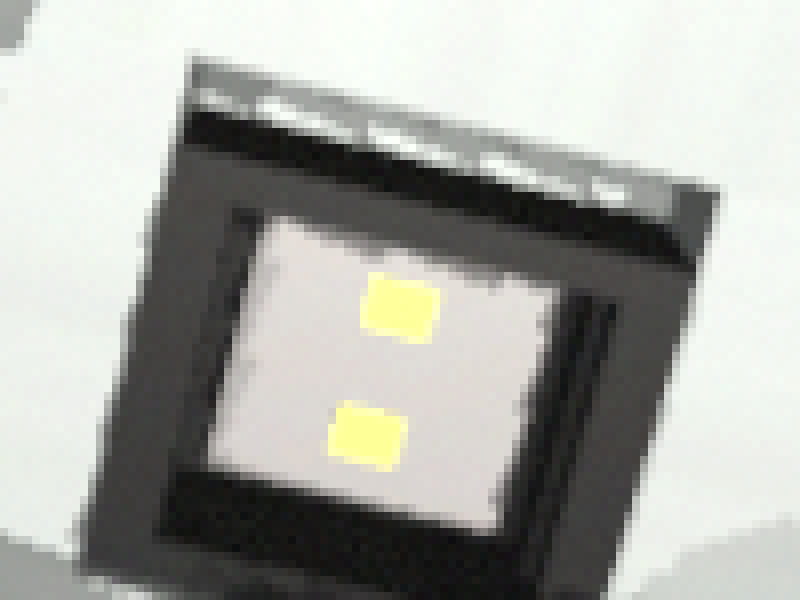

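```bash
python3 - <<'E'
from h import *
import pickle
f,s=pickle.load(open("w_lamp.pkl","rb"));cw=wristcw(f,s)
a=np.radians(10.3);R=np.array([[np.cos(a),np.sin(a)],[-np.sin(a),np.cos(a)]]);o=np.array([.530,.189])
for n,p in dict(iTL=(235,208),iTR=(620,305),iBL=(160,535),oTL=(185,150),oTR=(695,270),oBL=(80,572)).items():
    q=onz(f,(p[0]/8+215-.4,p[1]/8+132-.4),.044,cw);print(n,q.round(4),(R@(q[:2]-o)).round(4))
for p in((190,60),(720,190)):
    q=onz(f,(p[0]/8+215,p[1]/8+132),.040,cw);print("win",q.round(4),(R@(q[:2]-o)).round(4))
plan((.585,-.268,.22),0)
E
```

```text
iTL [0.5202 0.1651 0.044 ] [-0.0139 -0.0218]
iTR [0.5129 0.2074 0.044 ] [-0.0136  0.0212]
iBL [0.5572 0.172  0.044 ] [ 0.0237 -0.0216]
oTL [0.5167 0.1578 0.044 ] [-0.0187 -0.0284]
oTR [0.5061 0.2131 0.044 ] [-0.0192  0.028 ]
oBL [0.5648 0.1655 0.044 ] [ 0.03   -0.0293]
win [0.5083 0.1549 0.04  ] [-0.0274 -0.0297]
win [0.4977 0.213  0.04  ] [-0.0275  0.0294]
t 1.7 pos [0.5352 0.1855 0.1894] F [ 0.2 -0.1  0.3] w 0.999
shift [ 0.93  -2.896 -0.204] turn [ 0.    -0.     0.134]
```

jog_arm --pt "0.31 -0.965 -0.05 0 0 0 100" --pt "0.31 -0.965 -0.05 0 0 0 100" --pt "0.31 -0.965 -0.05 0 0 0 100" --pt "0.31 -0.965 -0.05 0 0 0 100" --pt "0.31 -0.965 -0.05 0 0 0 100"

```text
clock: 2.12
ee_pos: [0.553, 0.0303, 0.1978]
ee_rot: [[-0.915, -0.403, 0.001], [-0.403, 0.915, -0.002], [-0.001, -0.002, -1.0]]
wrist_force: [-0.0, 0.6, -0.3]
grip_width: 1.003
finger_force: 0.0
```

jog_arm --pt "0.31 -0.965 0 0 0 0 100" --pt "0.31 -0.965 0 0 0 0 100" --pt "0.31 -0.965 0 0 0 0 100" --pt "0.31 -0.965 0 0 0 0 100" --pt "0.31 -0.965 0 0 0 0 100"

```text
clock: 2.53
ee_pos: [0.5698, -0.1209, 0.1972]
ee_rot: [[-0.915, -0.404, 0.001], [-0.404, 0.915, -0.002], [-0.0, -0.002, -1.0]]
wrist_force: [0.3, -0.2, -0.3]
grip_width: 0.997
finger_force: 0.0
```

jog_arm --pt "0.31 -0.965 0.05 0 0 0.134 100" --pt "0.31 -0.965 0.05 0 0 0.134 100" --pt "0.31 -0.965 0.05 0 0 0.134 100" --pt "0.31 -0.965 0.05 0 0 0.134 100" --pt "0.31 -0.965 0.05 0 0 0.134 100"

```text
clock: 2.95
ee_pos: [0.5863, -0.2719, 0.1888]
ee_rot: [[-1.0, 0.007, 0.001], [0.007, 1.0, -0.001], [-0.001, -0.001, -1.0]]
wrist_force: [-0.4, 0.5, 0.2]
grip_width: 0.999
finger_force: 0.0
```

```bash
python3 - <<'E'
from h import *
plan((.583,-.268,.19),0)
E
```

```text
t 2.95 pos [ 0.5863 -0.2719  0.1888] F [-0.4  0.5  0.2] w 0.999
shift [ 0.022  0.026 -0.008] turn [-0.     0.    -0.002]
```

jog_arm --pt "0.02 0.026 0 0 0 0 100" --pt "0.02 0.026 0 0 0 0 100" --pt "0.02 0.026 0 0 0 0 100"

```text
clock: 3.2
ee_pos: [0.5826, -0.2616, 0.19]
ee_rot: [[-1.0, -0.003, -0.0], [-0.003, 1.0, 0.001], [0.0, 0.001, -1.0]]
wrist_force: [0.5, -0.1, 0.4]
grip_width: 1.002
finger_force: 0.0
```

```bash
python3 - <<'E'
from h import *
import pickle
s=r.sense();f=r.grab_frame("wrist");pickle.dump((f,s),open("w_ch.pkl","wb"))
cw=wristcw(f,s);p=proj(f,(.583,-.268,.05),cw);print(s["ee_pos"],p)
x,y=p.astype(int);x0,y0=x-75,y-60
print("origin",x0,y0)
cv2.imwrite("pics/wcz.png",cv2.convertScaleAbs(cv2.resize(f["img"][y0:y0+120,x0:x0+150],(750,600),interpolation=3),alpha=1.4,beta=10))
E
```

```text
[ 0.58255429 -0.26164721  0.18998492] [250.43060855 185.31373695]
origin 175 125
```

View pics/wcz.png

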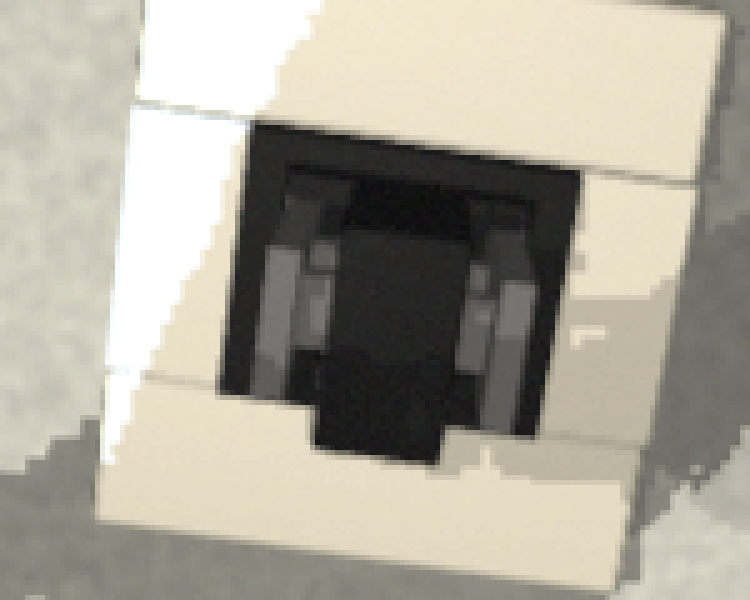

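```bash
python3 - <<'E'
from h import *
import pickle
f,s=pickle.load(open("w_ch.pkl","rb"));cw=wristcw(f,s)
def q(p,z): return onz(f,(p[0]/5+175-.4,p[1]/5+125-.4),z,cw)[:2]
C={}
for n,p,z in(("oTL",(252,122),.044),("oTR",(582,173),.044),("oBL",(218,393),.044),("oBR",(540,437),.044),("iTL",(287,163),.044),("iTR",(535,203),.044),
 ("cTL",(340,230),.084),("cTR",(470,243),.084),("cBR",(438,463),.084),("cBL",(313,448),.084),
 ("tL1",(270,245),.080),("tL2",(250,398),.080),("tR1",(535,283),.080),("tR2",(517,437),.080),
 ("wTR",(727,13),.038),("wBR",(617,590),.038),("wBL",(95,518),.038)):
    C[n]=q(p,z);print(n,C[n].round(4))
yaw=lambda a,b:np.degrees(np.arctan2(*(C[b]-C[a])[::-1]))
print("yaws x",yaw("cTL","cBL"),yaw("cTR","cBR"),yaw("tL1","tL2"),yaw("tR1","tR2"),yaw("wTR","wBR"),"y",yaw("oTL","oTR")-90,yaw("iTL","iTR")-90,yaw("wBL","wBR")-90,yaw("cTL","cTR")-90,yaw("cBL","cBR")-90)
m=lambda *k:sum(C[i] for i in k)/len(k)
print("core ctr",m("cTL","cTR","cBR","cBL"),"rim",m("oTL","oTR","oBL","oBR"),"tabs",m("tL1","tL2","tR1","tR2"),"white",m("wTR","wBL"))
d=lambda a,b:np.linalg.norm(C[a]-C[b]).round(4)
print(d("cTL","cTR"),d("cTL","cBL"),d("oTL","oTR"),d("oTL","oBL"),d("iTL","iTR"),d("tL1","tR1"),d("tL1","tL2"),d("wTR","wBR"),d("wBL","wBR"))
E
```

```text
oTL [ 0.5526 -0.2898]
oTR [ 0.5612 -0.2331]
oBL [ 0.6011 -0.2971]
oBR [ 0.6092 -0.2393]
iTL [ 0.5596 -0.2839]
iTR [ 0.5665 -0.2411]
cTL [ 0.5633 -0.2727]
cTR [ 0.5652 -0.2533]
cBR [ 0.5999 -0.258 ]
cBL [ 0.5975 -0.2773]
tL1 [ 0.5664 -0.2835]
tL2 [ 0.5907 -0.2872]
tR1 [ 0.5723 -0.2433]
tR2 [ 0.597  -0.2456]
wTR [ 0.5344 -0.2083]
wBR [ 0.6418 -0.2236]
wBL [ 0.6274 -0.3217]
yaws x -7.618991962999176 -7.594804722554725 -8.624670686285569 -5.364025770548955 -8.113023677157344 y -8.665880715550784 -9.101221457292027 -8.326617020837105 -5.669978599955698 -7.104239305032067
core ctr [ 0.58148979 -0.26531398] rim [ 0.58100731 -0.26481236] tabs [ 0.58160592 -0.26490399] white [ 0.58091547 -0.26503047]
0.0194 0.0345 0.0573 0.0491 0.0434 0.0407 0.0246 0.1084 0.0991
```

Rim, core, tabs and white body all agree on a centre of (0.5813, -0.2650) and a yaw of -8.2°. The sizes match those given, including the core at 19 mm, the tabs at 41 mm and the mouth at 43 mm.

```bash
python3 - <<'E'
from h import *
plan((.5813,-.265,.13),-8.2)
E
```

```text
t 3.25 pos [ 0.5828 -0.2618  0.1902] F [-0.5 -0.  -0.2] w 1.002
shift [ 0.01  -0.021  0.401] turn [ 0.    -0.     0.046]
```

jog_arm --pt "0.01 -0.021 0.1 0 0 0.046 100" --pt "0.01 -0.021 0.25 0 0 0.046 100" --pt "0.01 -0.021 0.4 0 0 0.046 100" --pt "0.01 -0.021 0.4 0 0 0.046 100" --pt "0.01 -0.021 0.4 0 0 0.046 100"

```text
clock: 3.67
ee_pos: [0.5804, -0.2654, 0.1291]
ee_rot: [[-0.99, 0.142, -0.002], [0.142, 0.99, 0.002], [0.003, 0.001, -1.0]]
wrist_force: [-0.3, 0.0, -0.2]
grip_width: 0.997
finger_force: 0.0
```

```bash
python3 - <<'E'
from h import *
plan((.5813,-.265,.07),-8.2)
E
```

```text
t 3.6667 pos [ 0.5804 -0.2654  0.1291] F [-0.3  0.  -0.2] w 0.997
shift [-0.007  0.003  0.394] turn [ 0.    -0.001  0.   ]
```

jog_arm --pt "-0.004 0.002 0.1 0 0 0 80" --pt "-0.004 0.002 0.25 0 0 0 70" --pt "-0.004 0.002 0.39 0 0 0 65" --pt "-0.004 0.002 0.39 0 0 0 60" --pt "-0.004 0.002 0.39 0 0 0 60" --newtons 20

```text
clock: 4.08
ee_pos: [0.5818, -0.2665, 0.0721]
ee_rot: [[-0.99, 0.143, -0.0], [0.143, 0.99, 0.0], [0.001, 0.0, -1.0]]
wrist_force: [-0.4, -0.4, -0.4]
grip_width: 0.602
finger_force: 0.0
```

```bash
python3 - <<'E'
from h import *
import time
plan((.5813,-.265,.07),-8.2)
f=r.grab_frame("wrist");s=r.sense()
cv2.imwrite("pics/g.png",f["img"]);plan((.5813,-.265,.07),-8.2)
E
```

```text
t 4.0833 pos [ 0.5818 -0.2665  0.0721] F [-0.4 -0.4 -0.4] w 0.602
shift [0.005 0.009 0.014] turn [ 0. -0. -0.]
t 4.1333 pos [ 0.5826 -0.2671  0.0731] F [-0.1 -0.5  0.6] w 0.598
shift [0.011 0.013 0.021] turn [-0.     0.001 -0.   ]
```

View pics/g.png

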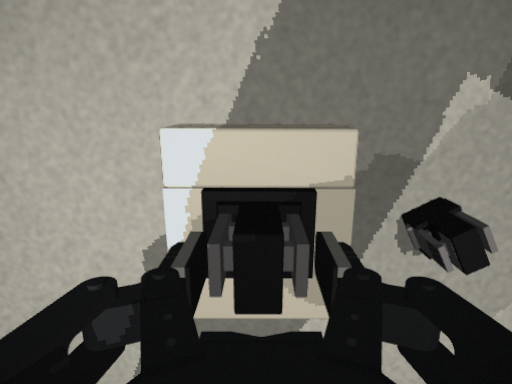

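The battery sits between the pads. Its tab tops span pixels 209–308, and the midpoint between the pads is at about 260, so it is within 1 mm. I'll pinch gently.

jog_arm --pt "0 -0.003 0 0 0 0 50" --pt "0 -0.003 0 0 0 0 45" --pt "0 -0.003 0 0 0 0 40" --pt "0 -0.003 0 0 0 0 35" --pt "0 -0.003 0 0 0 0 30" --newtons 20

```text
clock: 4.55
ee_pos: [0.5833, -0.268, 0.0743]
ee_rot: [[-0.99, 0.144, 0.004], [0.144, 0.99, -0.002], [-0.004, -0.001, -1.0]]
wrist_force: [-0.8, 1.5, 9.0]
grip_width: 0.33
finger_force: 20.2
```

jog_arm --pt "0 0 0 0 0 0 30" --pt "0 0 0 0 0 0 30" --pt "0 0 0 0 0 0 30"

```text
clock: 4.8
ee_pos: [0.5833, -0.268, 0.0743]
ee_rot: [[-0.99, 0.144, 0.004], [0.144, 0.99, -0.002], [-0.004, -0.001, -1.0]]
wrist_force: [-0.4, 1.9, 9.3]
grip_width: 0.331
finger_force: 20.2
```

jog_arm --pt "0 0 -0.01 0 0 0 30" --pt "0 0 -0.02 0 0 0 30" --pt "0 0 -0.02 0 0 0 30"

```text
clock: 5.05
ee_pos: [0.5822, -0.2678, 0.0748]
ee_rot: [[-0.99, 0.144, 0.001], [0.144, 0.99, -0.0], [-0.001, -0.0, -1.0]]
wrist_force: [0.3, -0.2, -0.9]
grip_width: 0.333
finger_force: 20.2
```

jog_arm --pt "0 0 -0.01 0 0 0 30" --pt "0 0 -0.02 0 0 0 30" --pt "0 0 -0.02 0 0 0 30"

```text
clock: 5.3
ee_pos: [0.5821, -0.2676, 0.0774]
ee_rot: [[-0.99, 0.144, 0.001], [0.144, 0.99, 0.0], [-0.001, 0.0, -1.0]]
wrist_force: [1.9, -0.9, -1.1]
grip_width: 0.329
finger_force: 20.2
```

It comes up freely, so it is unlocked. I'll lift it straight out.

jog_arm --pt "0 0 -0.03 0 0 0 30" --pt "0 0 -0.06 0 0 0 30" --pt "0 0 -0.09 0 0 0 30" --pt "0 0 -0.12 0 0 0 30" --pt "0 0 -0.12 0 0 0 30"

```text
clock: 5.72
ee_pos: [0.582, -0.2678, 0.0967]
ee_rot: [[-0.99, 0.144, 0.001], [0.144, 0.99, -0.001], [-0.001, -0.001, -1.0]]
wrist_force: [0.7, 0.1, 0.1]
grip_width: 0.334
finger_force: 20.8
```

jog_arm --pt "0 0 -0.05 0 0 0 30" --pt "0 0 -0.12 0 0 0 30" --pt "0 0 -0.25 0 0 0 30" --pt "0 0 -0.43 0 0 0 30" --pt "0 0 -0.43 0 0 0 30"

```text
clock: 6.13
ee_pos: [0.5832, -0.2687, 0.1659]
ee_rot: [[-0.99, 0.144, 0.005], [0.144, 0.99, -0.004], [-0.006, -0.003, -1.0]]
wrist_force: [0.4, -0.2, -0.1]
grip_width: 0.334
finger_force: 20.7
```

```bash
python3 - <<'E'
from h import *
import pickle
s=r.sense();f=r.grab_frame("wrist");pickle.dump((f,s),open("w_h.pkl","wb"));cv2.imwrite("pics/held.png",f["img"][140:384,150:370])
plan((.535,.19,.16),10.3)
E
```

```text
t 6.1833 pos [ 0.5829 -0.2685  0.1638] F [ 1.1 -0.5 -2.4] w 0.326
shift [0.756 2.979 0.014] turn [-0.001  0.001 -0.103]
```

View pics/held.png

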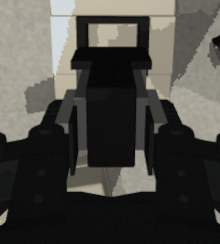

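The battery is held upright and clear of the charger. I'll carry it to the lamp box.

jog_arm --pt "0.25 0.99 0 0 0 0 30" --pt "0.25 0.99 0 0 0 0 30" --pt "0.25 0.99 0 0 0 0 30" --pt "0.25 0.99 0 0 0 0 30" --pt "0.25 0.99 0 0 0 0 30"

```text
clock: 6.6
ee_pos: [0.5633, -0.1096, 0.1591]
ee_rot: [[-0.99, 0.139, -0.004], [0.139, 0.99, 0.003], [0.004, 0.003, -1.0]]
wrist_force: [0.2, -0.1, -1.3]
grip_width: 0.329
finger_force: 20.7
```

jog_arm --pt "0.25 0.99 0 0 0 0 30" --pt "0.25 0.99 0 0 0 0 30" --pt "0.25 0.99 0 0 0 0 30" --pt "0.25 0.99 0 0 0 0 30" --pt "0.25 0.99 0 0 0 0 30"

```text
clock: 7.02
ee_pos: [0.5481, 0.0417, 0.1593]
ee_rot: [[-0.99, 0.138, -0.003], [0.138, 0.99, 0.002], [0.003, 0.001, -1.0]]
wrist_force: [-0.0, -0.7, -1.2]
grip_width: 0.331
finger_force: 20.7
```

jog_arm --pt "0.25 0.99 0 0 0 -0.103 30" --pt "0.25 0.99 0 0 0 -0.103 30" --pt "0.25 0.99 0 0 0 -0.103 30" --pt "0.25 0.99 0 0 0 -0.103 30" --pt "0.25 0.99 0 0 0 -0.103 30"

```text
clock: 7.43
ee_pos: [0.5333, 0.1933, 0.1593]
ee_rot: [[-0.983, -0.184, -0.001], [-0.184, 0.983, 0.001], [0.001, 0.001, -1.0]]
wrist_force: [0.1, 0.5, -1.0]
grip_width: 0.327
finger_force: 20.8
```

```bash
python3 - <<'E'
from h import *
plan((.5368,.1874,.121),10.3)
E
```

```text
t 7.4333 pos [0.5333 0.1933 0.1593] F [ 0.1  0.5 -1. ] w 0.327
shift [-0.016 -0.043  0.256] turn [ 0.    -0.     0.002]
```

jog_arm --pt "-0.016 -0.043 0.08 0 0 0.002 30" --pt "-0.016 -0.043 0.16 0 0 0.002 30" --pt "-0.016 -0.043 0.24 0 0 0.002 30" --pt "-0.016 -0.043 0.26 0 0 0.002 30" --pt "-0.016 -0.043 0.26 0 0 0.002 30"

```text
clock: 7.85
ee_pos: [0.537, 0.1822, 0.1194]
ee_rot: [[-0.985, -0.171, -0.003], [-0.171, 0.985, -0.001], [0.003, -0.001, -1.0]]
wrist_force: [-0.2, -0.2, -1.7]
grip_width: 0.326
finger_force: 20.8
```

jog_arm --pt "0 0 0 0 0 0 30" --pt "0 0 0 0 0 0 30" --pt "0 0 0 0 0 0 30"

```text
clock: 8.1
ee_pos: [0.5386, 0.1834, 0.1216]
ee_rot: [[-0.985, -0.172, 0.001], [-0.172, 0.985, 0.0], [-0.001, -0.0, -1.0]]
wrist_force: [-0.9, 1.2, -2.7]
grip_width: 0.329
finger_force: 20.8
```

```bash
python3 - <<'E'
from h import *
import pickle
s=r.sense();f=r.grab_frame("wrist");pickle.dump((f,s),open("w_i.pkl","wb"))
plan((.5368,.1874,.121),10.3)
a=cv2.resize(f["img"][170:310,190:330],(600,600),interpolation=3)
cv2.imwrite("pics/ins.png",cv2.convertScaleAbs(a,alpha=1.8,beta=15))
E
```

```text
t 8.15 pos [0.5386 0.1835 0.1216] F [-0.3 -0.1 -1. ] w 0.328
shift [0.007 0.028 0.004] turn [-0.     0.    -0.002]
```

View pics/ins.png

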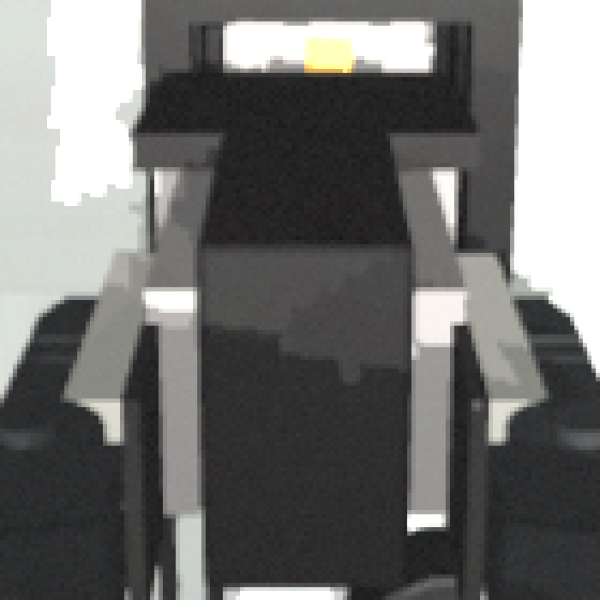

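The foot's lower edge is at about y=76 in the crop, spanning x=155–465. The mouth's inner walls are at x=190 and 470, with its far inner edge at about y=22. I'll compare the two in the tool frame.

```bash
python3 - <<'E'
from h import *
import pickle
f,s=pickle.load(open("w_i.pkl","rb"));H=np.array(f["hand_eye"]);ez=.1216
def t(p,z): # tool coords at world height z
    o,d=ray(f,(p[0]*140/600+190-.4,p[1]*140/600+170-.4),H);zz=ez-z;return ((o+d*(zz-o[2])/d[2])*1e3).round(1)
for n,p,z in(("footL",(155,76),.061),("footR",(465,76),.061),("shoulL",(135,135),.095),("shoulR",(478,135),.095),("coreL",(200,248),.131),("coreR",(410,248),.131),("rimL",(145,22),.044),("rimR",(520,22),.044),("mouthL",(190,22),.044),("mouthR",(470,22),.044),("wallR",(513,240),.044)): print(n,t(p,z))
E
```

```text
footL [ 17.6 -18.9  60.6]
footR [17.6 24.9 60.6]
shoulL [ 19.2 -17.6  26.6]
shoulR [19.2 22.6 26.6]
coreL [19.3 -7.3 -9.4]
coreR [19.3 11.9 -9.4]
rimL [ 21.8 -22.1  77.6]
rimR [21.8 35.1 77.6]
mouthL [ 21.8 -15.2  77.6]
mouthR [21.8 27.5 77.6]
wallR [-13.7  35.5  77.6]
```

Eye and dead reckoning agree: I need about +1.2 mm in tool x and +3.8 mm in tool y. I'll apply that and go down gently.

jog_arm --pt "0.008 0.025 0 0 0 -0.002 30" --pt "0.008 0.025 0.03 0 0 -0.002 30" --pt "0.008 0.025 0.06 0 0 -0.002 30" --pt "0.008 0.025 0.06 0 0 -0.002 30" --pt "0.008 0.025 0.06 0 0 -0.002 30"

```text
clock: 8.57
ee_pos: [0.5356, 0.1871, 0.1112]
ee_rot: [[-0.984, -0.179, -0.001], [-0.179, 0.984, -0.0], [0.001, 0.0, -1.0]]
wrist_force: [0.3, 0.4, -0.6]
grip_width: 0.329
finger_force: 20.8
```

jog_arm --pt "0 0 0.015 0 0 0 30" --pt "0 0 0.03 0 0 0 30" --pt "0 0 0.03 0 0 0 30" --pt "0 0 0.03 0 0 0 30"

```text
clock: 8.9
ee_pos: [0.536, 0.1871, 0.1071]
ee_rot: [[-0.984, -0.178, -0.0], [-0.178, 0.984, -0.0], [0.0, 0.0, -1.0]]
wrist_force: [-0.1, 0.6, -1.9]
grip_width: 0.331
finger_force: 20.8
```

jog_arm --pt "-0.002 0 0.01 0 0 0 30" --pt "-0.002 0 0.02 0 0 0 30" --pt "-0.002 0 0.03 0 0 0 30" --pt "-0.002 0 0.03 0 0 0 30"

```text
clock: 9.23
ee_pos: [0.5362, 0.1871, 0.1024]
ee_rot: [[-0.984, -0.178, -0.0], [-0.178, 0.984, -0.0], [0.0, 0.0, -1.0]]
wrist_force: [0.6, -0.7, -1.3]
grip_width: 0.328
finger_force: 20.8
```

jog_arm --pt "0 0 0.007 0 0 0 30" --pt "0 0 0.014 0 0 0 30" --pt "0 0 0.02 0 0 0 30" --pt "0 0 0.02 0 0 0 30"

```text
clock: 9.57
ee_pos: [0.5363, 0.1871, 0.0996]
ee_rot: [[-0.984, -0.178, -0.0], [-0.178, 0.984, 0.0], [0.0, 0.0, -1.0]]
wrist_force: [0.4, -0.1, -0.6]
grip_width: 0.33
finger_force: 20.8
```

The underside should now be about 5 mm below the rim, and there's no force. Continuing.

jog_arm --pt "0 0 0.01 0 0 0 30" --pt "0 0 0.02 0 0 0 30" --pt "0 0 0.03 0 0 0 30" --pt "0 0 0.03 0 0 0 30"

```text
clock: 9.9
ee_pos: [0.5362, 0.1871, 0.0949]
ee_rot: [[-0.984, -0.178, -0.001], [-0.178, 0.984, -0.0], [0.001, 0.0, -1.0]]
wrist_force: [1.0, -0.1, -2.0]
grip_width: 0.328
finger_force: 20.8
```

jog_arm --pt "0 0 0.01 0 0 0 30" --pt "0 0 0.02 0 0 0 30" --pt "0 0 0.03 0 0 0 30" --pt "0 0 0.03 0 0 0 30"

```text
clock: 10.23
ee_pos: [0.5362, 0.1871, 0.0904]
ee_rot: [[-0.984, -0.178, -0.001], [-0.178, 0.984, -0.0], [0.001, 0.0, -1.0]]
wrist_force: [0.8, -0.6, -1.2]
grip_width: 0.328
finger_force: 20.8
```

jog_arm --pt "0 0 0.01 0 0 0 30" --pt "0 0 0.02 0 0 0 30" --pt "0 0 0.03 0 0 0 30" --pt "0 0 0.03 0 0 0 30"

```text
clock: 10.57
ee_pos: [0.5362, 0.1871, 0.0859]
ee_rot: [[-0.984, -0.178, -0.001], [-0.178, 0.984, -0.0], [0.001, 0.0, -1.0]]
wrist_force: [-0.9, -0.6, -1.0]
grip_width: 0.332
finger_force: 20.8
```

jog_arm --pt "0 0 0.01 0 0 0 30" --pt "0 0 0.02 0 0 0 30" --pt "0 0 0.03 0 0 0 30" --pt "0 0 0.03 0 0 0 30"

```text
clock: 10.9
ee_pos: [0.5362, 0.1871, 0.0814]
ee_rot: [[-0.984, -0.178, -0.001], [-0.178, 0.984, -0.0], [0.001, 0.0, -1.0]]
wrist_force: [-0.3, 0.5, -1.8]
grip_width: 0.331
finger_force: 20.8
```

jog_arm --pt "0 0 0.007 0 0 0 30" --pt "0 0 0.014 0 0 0 30" --pt "0 0 0.02 0 0 0 30" --pt "0 0 0.02 0 0 0 30"

```text
clock: 11.23
ee_pos: [0.5367, 0.1872, 0.079]
ee_rot: [[-0.984, -0.178, 0.001], [-0.178, 0.984, 0.0], [-0.001, 0.0, -1.0]]
wrist_force: [0.8, -1.0, 0.9]
grip_width: 0.329
finger_force: 21.2
```

jog_arm --pt "0 0 0.007 0 0 0 30" --pt "0 0 0.014 0 0 0 30" --pt "0 0 0.014 0 0 0 30"

```text
clock: 11.48
ee_pos: [0.5367, 0.1872, 0.0769]
ee_rot: [[-0.984, -0.178, 0.001], [-0.178, 0.984, 0.0], [-0.001, 0.0, -1.0]]
wrist_force: [-0.6, -0.1, 1.7]
grip_width: 0.329
finger_force: 21.4
```

The sprung plate engaged near ee z=0.0795, as predicted. I'll press on to the stop.

jog_arm --pt "0 0 0.005 0 0 0 30" --pt "0 0 0.01 0 0 0 30" --pt "0 0 0.01 0 0 0 30"

```text
clock: 11.73
ee_pos: [0.5367, 0.1872, 0.0753]
ee_rot: [[-0.984, -0.178, 0.001], [-0.178, 0.984, 0.0], [-0.001, 0.0, -1.0]]
wrist_force: [0.7, 0.8, 3.0]
grip_width: 0.33
finger_force: 21.5
```

jog_arm --pt "0 0 0.005 0 0 0 30" --pt "0 0 0.01 0 0 0 30" --pt "0 0 0.01 0 0 0 30"

```text
clock: 11.98
ee_pos: [0.5369, 0.1873, 0.0744]
ee_rot: [[-0.984, -0.178, 0.001], [-0.178, 0.984, 0.0], [-0.001, 0.0, -1.0]]
wrist_force: [-0.9, -1.6, 6.0]
grip_width: 0.328
finger_force: 22.1
```

jog_arm --pt "0 0 0.006 0 0 0 30" --pt "0 0 0.01 0 0 0 30" --pt "0 0 0.01 0 0 0 30"

```text
clock: 12.23
ee_pos: [0.5371, 0.1873, 0.0742]
ee_rot: [[-0.984, -0.178, 0.002], [-0.178, 0.984, 0.0], [-0.002, 0.0, -1.0]]
wrist_force: [-2.2, -1.1, 15.0]
grip_width: 0.323
finger_force: 23.4
```

jog_arm --pt "0 0 0 0 0 0 60" --pt "0 0 0 0 0 0 60" --pt "0 0 0 0 0 0 60" --pt "0 0 0 0 0 0 60" --pt "0 0 0 0 0 0 60"

```text
clock: 12.65
ee_pos: [0.536, 0.187, 0.0716]
ee_rot: [[-0.984, -0.178, -0.001], [-0.178, 0.984, -0.0], [0.001, 0.0, -1.0]]
wrist_force: [0.6, -0.7, 1.4]
grip_width: 0.602
finger_force: 0.0
```

```bash
python3 - <<'E'
from h import *
import pickle
s=r.sense();f=r.grab_frame("wrist");pickle.dump((f,s),open("w_r.pkl","wb"));d=r.grab_frame("side")
plan((.5368,.1874,.121),10.3)
a=cv2.resize(f["img"][170:330,160:360],(750,600),interpolation=3)
cv2.imwrite("pics/rel.png",cv2.convertScaleAbs(a,alpha=1.6,beta=15))
E
```

```text
t 12.75 pos [0.5361 0.1871 0.0718] F [ 0.6 -0.1 -1.5] w 0.598
shift [-0.004  0.001 -0.328] turn [ 0. -0. -0.]
```

The stop was felt at 15 N, then I released it. I'll use the last picture to check the lock.

View pics/rel.png

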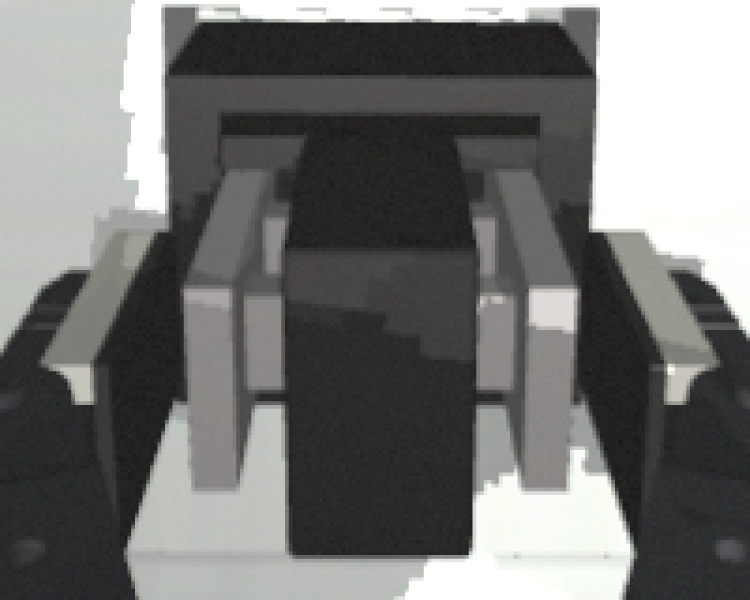

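```bash
python3 - <<'E'
from h import *
import pickle
f,s=pickle.load(open("w_r.pkl","rb"));H=np.array(f["hand_eye"])
def t(px,py,z):
    o,d=ray(f,(px*.26667+160-.4,py*.26667+170-.4),H);return (o+d*(z-o[2])/d[2])*1e3
zr=(.0718-.044)  # rim in tool z
print("rim -x outer/inner edges",t(380,76,zr).round(1),t(380,115,zr).round(1),"mouth L,R",t(221,115,zr).round(1),t(540,115,zr).round(1))
for u in(.014,.016,.018,.020):
    zt=.0718-(u+.070);zs=.0718-(u+.066)
    a,b=t(288,248,zt),t(475,248,zt);c=t(380,555,zt);k=t(380,135,.0718-(u+.034))
    d,e=t(185,288,zs),t(578,288,zs)
    print(u,"core top -x edge x",a[0].round(1),"+x edge",c[0].round(1),"w",(b-a)[1].round(1),"foot -x edge x",k[0].round(1),"tab span",(e-d)[1].round(1),"tab x",d[0].round(1))
E
```

```text
rim -x outer/inner edges [24.7  2.4 27.8] [19.2  2.4 27.8] mouth L,R [ 19.2 -19.   27.8] [19.2 23.9 27.8]
0.014 core top -x edge x 16.9 +x edge -19.7 w 19.2 foot -x edge x 17.7 tab span 42.3 tab x 10.6
0.016 core top -x edge x 17.8 +x edge -18.2 w 18.9 foot -x edge x 18.3 tab span 41.5 tab x 11.5
0.018 core top -x edge x 18.6 +x edge -16.7 w 18.6 foot -x edge x 19.0 tab span 40.8 tab x 12.5
0.02 core top -x edge x 19.5 +x edge -15.2 w 18.2 foot -x edge x 19.6 tab span 40.1 tab x 13.4
```

The tabs span about 41 mm, so they are fully sprung out. That is only possible with the barbs under the lip. The height fits an underside of about 16 mm, so it is locked. Retreating straight up.

jog_arm --pt "0 0 -0.06 0 0 0 60" --pt "0 0 -0.2 0 0 0 60" --pt "0 0 -0.4 0 0 0 60" --pt "0 0 -0.6 0 0 0 60" --pt "0 0 -0.75 0 0 0 60"

```text
clock: 13.17
ee_pos: [0.5369, 0.1872, 0.1877]
ee_rot: [[-0.984, -0.178, 0.002], [-0.178, 0.984, 0.0], [-0.002, 0.0, -1.0]]
wrist_force: [0.6, 0.4, 0.4]
grip_width: 0.598
finger_force: 0.0
```

jog_arm --pt "0 0 0 0 0 0 60" --pt "0 0 0 0 0 0 60" --pt "0 0 0 0 0 0 60" --pt "0 0 0 0 0 0 60"

```text
clock: 13.5
ee_pos: [0.5356, 0.187, 0.1836]
ee_rot: [[-0.984, -0.178, -0.002], [-0.178, 0.984, -0.0], [0.002, 0.0, -1.0]]
wrist_force: [0.3, 0.3, -0.2]
grip_width: 0.604
finger_force: 0.0
```

```bash
python3 - <<'E'
from h import *
s=r.sense();f=r.grab_frame("wrist");cw=wristcw(f,s);print(s["ee_pos"],s["wrist_force"],s["finger_force"])
# core top +-x extent: darkest column profile through battery centre
p=proj(f,(.5350,.1896,.084),cw).astype(int);print(p)
g=cv2.cvtColor(f["img"],cv2.COLOR_BGR2GRAY);print("down",g[p[1]-60:p[1]+60:3,p[0]]);print("across",g[p[1],p[0]-60:p[0]+60:2])
E
```

```text
[0.53558493 0.18697284 0.18357107] [ 0.32259641  0.29940821 -0.16175949] 0.0
[261 197]
down [160 160 159 115 138  10  11  46  44   7   9  11  12  34  41  41  38  38
  38  37  37  36  33  30  28  26  30  29  22  80  81  90  98  99  91  96
  98  97 127 151]
across [ 98 100 141 152 153 154 152 153 153 154 153 154 153 114  34  25  92 135
 135 136 102 118 131  71  35  35  36  36  37  36  37  35  36  37  37  37
  35 105 105 112  56 137 136 136  66  30  31 124 143 139 137 136 136 136
 136 136 137 136 136 136]
```

```bash
python3 -c "
from h import *
print(r.close_job())"
```

```text
the job is handed in; nothing more can be done
None
```

The battery is out of the charger and seated in the lamp box socket, let go, with both tabs sprung out and locked as far as the last picture shows. I handed the job in at about 13.5 s of robot time; no verdict came back.

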